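Refit a projector's air-filter cover

TASK

The projector on the desk has had its air filter changed and is still open: refit the louvred cover. Feel for the slot at the end of the filter bay (the bay's frame is never exactly where it is measured to be), hook the cover's front lip into it with the cover tilted, then pivot it down and press it gently until the spring catch snaps over it and it sits flat and fully home. The tabs are thin plastic: never force them, nor lean on the projector, nor disturb the mug, the old filter or the remote control.

Things in the scene. Friction and masses are not known exactly. Their poses are not given: they have to be found in the camera images.
- cover_center (a point): Centre of the loose white louvred cover (shell of 40 to 85 g, right side up on the desk), 8.5 mm above its underside; the shell is 17 mm high. x runs along it from the lip end to the tab end, z up out of its flat top. The top plate reaches from x -52.5 to +55 mm and is 62 mm wide; its upright side edges (hold it there) are the top 8 mm of the shell.
- cover_lip (a point): Middle of the edge of the cover's front lip: 65 mm along -x from cover_center and 2 mm below it. The lip is a flat tongue 52 mm wide and 3 mm thick (this point at half thickness); its edge is 12.5 mm ahead of the plate and 16 mm ahead of the skirts. Axes as cover_center.
- cover_pad (a point): Middle of the ribbed thumb pad on the cover's flat top, the place to press: 43 mm along +x from cover_center and 8.5 mm above it. Axes as cover_center.
- bay (a point): Where cover_center lies (axes parallel) when the cover is home, by the drawing; the frame may be up to 8 mm off along x and 5 mm in height. 96 mm above the desk, 3.5 mm below the frame's face. x runs from slot to catch, z up. The bay is 67 mm wide and ends at x +56.5 mm. Home, the cover rests on a foam-lined ledge 12 mm below the face, stands 5 mm proud, and has 1.2 mm play to -x, 1.5 mm to +x.
- slot (a point): Middle of the slot's mouth, at the bay's end near the robot, by the drawing (same doubt): 57 mm along -x from bay, 4 mm below it. The slot is 67 mm wide, 9 mm high, under a strip of the face 3 mm thick (edge above this point), with a firm wall 9.2 mm back. Its floor runs on level as the bay's ledge, 12 mm long here and 9.5 mm wide along the sides: a lip set on it slides in, home 8 mm deep.
- catch (a joint): Travel of the spring catch, m: 0 at rest, up to 0.007 pushed back. A grey thumb slide with a sloping nose 30 mm wide in the frame at the end opposite the slot, its edge 59 mm from bay. The tab, pressed down, drives it back 3 to 6 mm; it springs forward over the tab about 1 mm before the cover meets the ledge. Takes about 3 to 7 N on the thumb pad. Lip, slot and tab break if forced with 22 N.
- cover: The same cover: origin at the middle of its underside, 8.5 mm below cover_center, same axes. Below the plate, a 3 mm thick skirt, 58 mm wide overall, runs down both sides (x -49 to +55 mm) and across the tab end, and goes down 9 mm to the underside. At the far end a tab 24 mm wide, 3 mm thick, with a rounded tip, sticks out 8 mm past the plate level with the underside (tip at x +63 mm).
- projector: White projector, 240 mm long (x), 300 mm wide (y), 92 mm high, too heavy to shift; origin at the centre of its underside, x to the lens side (away from the robot at yaw 0). The filter bay is in a grey frame, 204 x 90 mm, in its top, face nominally 99.5 mm up, level and square to it. The frame is screwed tight in slotted holes; only touch tells just where. The new filter lies 22 mm below the face.
- mug: White mug, 80 mm across, 95 mm high, on the desk; origin at the middle of its underside. Leave it alone.
- old_filter: Old filter cartridge, a black frame 88 x 48 x 14 mm with grey pleats, on the desk; origin at the middle of its underside. Leave it alone.
- remote: Black remote control, 150 x 44 x 20 mm, on the desk; origin at the middle of its underside. Leave it alone.
Mind the look-alikes: they are no part of the job. What is shaped like the cover but purple is not meant.

How it is judged:
On the way:
1. the lip is in the slot while the cover is still tilted up by more than 0.07 rad (x of cover_lip in the frame of slot between -0.0195 and 0.002 m and z of cover_lip in the frame of slot between -0.0105 and 0.0085 m and y of cover_lip in the frame of slot between -0.006 and 0.006 m and angle between the z axis of cover_center and the z axis of bay, either way round above 0.07 rad), for 0.1 s.
At the end, for the whole second after the job is handed in: The cover lies home in the bay, wherever the frame sits: its centre within 10.5 mm of bay along x, 4 mm across and 6 mm in height (the frame's own doubt and the play), flat to within 0.025 rad, the catch sprung forward over the tab to within 1.2 mm of its rest; the cover is at rest (x of cover_center in the frame of bay between -0.0105 and 0.0105 m and y of cover_center in the frame of bay between -0.004 and 0.004 m and z of cover_center in the frame of bay between -0.007 and 0.006 m and angle between the z axis of cover_center and the z axis of bay, either way round below 0.025 rad and value of joint catch below 0.0012 m and linear speed of cover below 0.01 m/s); the robot touches nothing.
It fails at once if the cover is forced against the projector with more than 22 N (contact force between cover and projector above 22 N).
It fails at once if the robot leans on the projector with more than 20 N (contact force between any of the fingers, the arm and projector above 20 N).
It fails at once if the mug, the old filter or the remote control is moved by more than 20 mm (distance of any of mug, old_filter, remote from where it was at the start of the episode above 0.02 m).
It also fails if it takes over 51 s, if anything falls off the work surface, if the arm or the gripper's body presses on something with over 40 N, if the wrist force passes 120 N, or if a joint passes its speed limit or range.

ROBOT

A 6-joint arm with a two-finger parallel gripper is mounted at the origin on the work surface. World frame = base frame: x ahead of the robot, y to its left, z up, the work surface at z = 0. Lengths are in m, angles in rad, forces in N, time in s.
With the tool pointing down it reaches from about 0.375 to 0.9 m from the base axis. Payload 3.1 kg.
Tool frame: the origin (TCP) lies midway between the tips of the shut fingers; the grasp point (between the pads) lies 19 mm behind it (manip.grasp_offset is the distance from the TCP to the grasp point, in m); z points along the fingers, y is the line along which they close (so a half turn about z gives the same grasp; the last joint's range is limited). The gripper opens to 85 mm and grips with 20 to 120 N. Pads are 22 mm wide; open, the fingers measure 114 mm over their backs; the gripper's body (76 mm by 85 mm) begins 54 mm behind the grasp point. The pads swing forward as they close: fully open they stand 13 mm farther back than shut.
Start: joints at [1.123, 0.527, 1.433, -0, 1.181, -0.178], TCP at [0.166, 0.603, 0.231] pointing down, gripper open.
Joint ranges: [-3.08, 3.08], [-0.75, 2.2], [0.22, 2.44], [-1.43, 4.57], [0, 2.65], [-2.85, 2.85]. Speed limits (rad/s): [2.79, 2.79, 3.14, 3.14, 3.14, 3.14].

INTERFACE

Orientations are given as a unit quaternion [x, y, z, w].
In Python, from station import sensors, cams, order, manip gives the robot as it stands.
- The arm moves only by the tool move_arm, never from a script. Its argument "targets" is a list of rows, each an object of numbers: "dx", "dy", "dz": the shift along the world's x, y, z normalised to -1 to 1, where 1 is 25 mm; "rx", "ry", "rz": the turn, a rotation vector about the world's x, y, z normalised to -1 to 1, where 1 is 30 degrees. A call has exactly 10 rows; each row shifts and turns the commanded pose from where the row before left it; what a row does not reach is not made up. A row lasts 1/8 s, in which the tool goes at most 62.5 mm and 10.7 degrees, less where a joint would pass 70% of its speed; a pose out of reach is approached as far as the arm can. A call with a number of a shift or a turn outside -1 to 1 is refused whole. A call with a gripper value outside its range is refused whole. "claw" is the opening in per cent of the stroke, from 0 (shut) to 100 (fully open), set as the call begins (left out, the last holds). The fingers move at their own pace and stop on an object; "newtons" is the grip in N (left out, the last holds). Time passes only in rows, so rows that do not move let the fingers close, or fill a call up. It gives the time, the measured TCP pose, the force, the opening and the grip force at its end, in the units of the state.
- sensors.sense(): the state, without advancing time (a new reading comes with each control period).
- cams.snapshot(name): name is "side" or "top" or "wrist"; returns the picture (384x512x3 uint8, red, green, blue); there is no depth.
- cams.camera_model(name): a dict with "fx", "fy", "cx", "cy" (pixels), "distortion" ([k1, k2, p1, p2, k3] as OpenCV has them; the pictures are not rectified), "extrinsics" (4x4, takes a point from world to camera coordinates). Camera axes: x right, y down, z forward; pixel columns grow to the right and rows downward; lengths in m; the calibration is good to about 2 mm. A picture is of the moment at which its call begins: read the wrist's pose just before it. camera_model takes no time and is no camera call; for the wrist camera it gives the pose at the moment of the call.
- order.sign_off(): hands the job in; it is judged then, once.
The state is a dict: "t": time; "q": joint angles; "qd": joint speeds; "tau": joint torques, N m; "tcp_pos": TCP position; "tool_rot": TCP orientation; "force": force on the tool from outside, world axes, zero at the start; "ft_torque": the same for the moment, N m; "finger_gap": opening from 0.0 (shut) to 1.0 (fully open); "gripper_force": force on a finger pad.
Only numpy, scipy, OpenCV 4.12 (cv2) and the standard library are available. Lean on these libraries where they do the work, as an engineer would, in place of code of your own. Each camera call takes 0.05 s, during which the arm holds its last target. There are 200 camera calls.

## Working session

There is one attempt and no reset: what is moved stays moved. The work goes in short steps, Python scripts to look and compute and a tool call to move; the robot and the scene stay as the last step left them, time stands still between calls to the robot, and variables do not carry over. Pictures are saved under pics/ and viewed, at most 10 in all, crops included, and the job is handed in when it is done.

Besides the shell and the picture viewer there is one more tool, called after "Call:" in YAML: its name, and indented under it one key for each argument. move_arm: Moves the arm, as the interface text tells. Scaled input: -1 to 1 covers 25 mm each way for a shift and 30 degrees each way for a turn. Its arguments: {"type":"object","properties":{"targets":{"type":"array"},"claw":{"type":"number"},"newtons":{"type":"number"}},"required":["targets"]}

```bash
mkdir -p pics; ls; python3 - <<'E'
from station import sensors,cams,order,manip
import cv2,numpy as np
s=sensors.sense(); print({k:np.round(v,3).tolist() for k,v in s.items()}); print(manip.grasp_offset)
for n in ["top","side"]:
    im=cams.snapshot(n); cv2.imwrite(f"pics/{n}0.png",im[:,:,::-1]); 
    m=cams.camera_model(n); print(n,{k:np.round(v,4).tolist() for k,v in m.items()})
a=cv2.imread("pics/top0.png");b=cv2.imread("pics/side0.png")
cv2.imwrite("pics/both0.png",cv2.resize(a,(800,600),interpolation=cv2.INTER_CUBIC))
E
```

```text
pics
{'t': 0.0, 'q': [1.124, 0.528, 1.434, 0.0, 1.181, -0.178], 'qd': [-0.001, 0.001, -0.0, -0.0, 0.001, 0.0], 'tau': [0.001, -44.235, -17.803, -0.0, 0.008, 0.0], 'tcp_pos': [0.166, 0.602, 0.23], 'tool_rot': [0.134, 0.991, -0.001, -0.0], 'force': [-0.692, -0.65, -0.088], 'ft_torque': [0.048, 0.008, -0.007], 'gripper_force': 0.0, 'finger_gap': 0.999}
0.0187
top {'fx': 438.4936, 'fy': 438.4936, 'cx': 250.0788, 'cy': 195.038, 'distortion': [-0.0451, 0.0, 0.0, 0.0, 0.0], 'extrinsics': [[0.0066, -1.0, -0.0023, 0.036], [-0.9977, -0.0065, -0.0674, 0.4963], [0.0674, 0.0027, -0.9977, 1.4681], [0.0, 0.0, 0.0, 1.0]]}
side {'fx': 404.2027, 'fy': 404.2027, 'cx': 258.8136, 'cy': 195.1116, 'distortion': [-0.1131, 0.0, 0.0, 0.0, 0.0], 'extrinsics': [[0.9925, -0.1219, 0.0031, -0.4591], [-0.0915, -0.761, -0.6423, 0.1284], [0.0806, 0.6372, -0.7665, 1.1832], [0.0, 0.0, 0.0, 1.0]]}
```

View pics/both0.png

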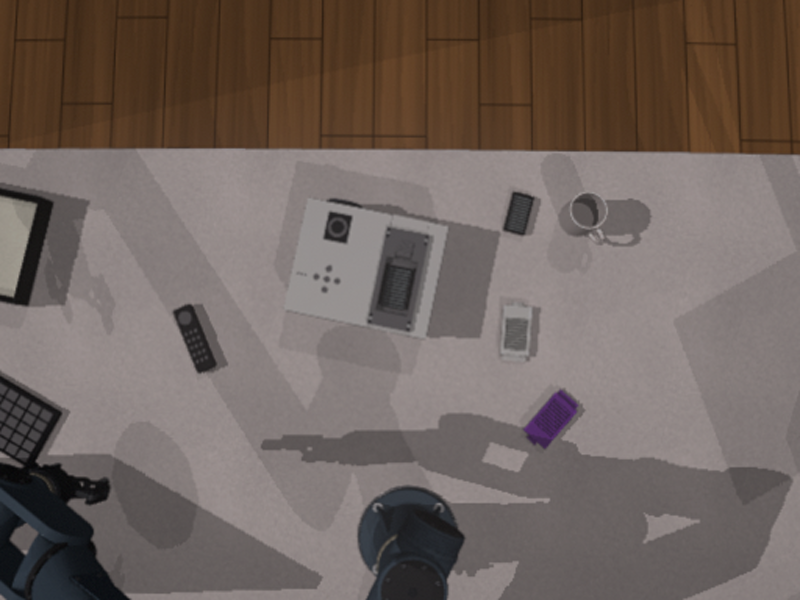

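View pics/side0.png

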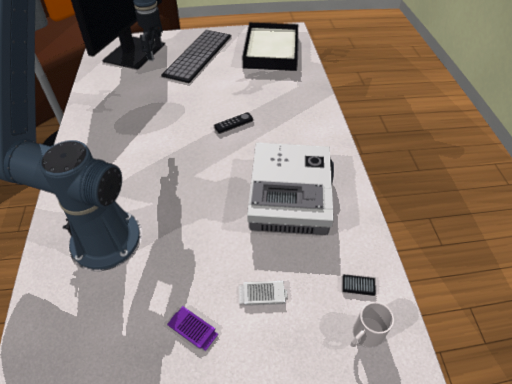

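Top view (800×600): the white louvred cover is at (517,330), the purple look-alike at (552,418), and the black old filter at (519,213). The open bay is at (398,285) and the remote at (195,338). The white one fits the description, so I'll confirm it with enlarged crops.

```bash
python3 - <<'E'
import cv2,numpy as np
a=cv2.imread("pics/top0.png");b=cv2.imread("pics/side0.png")
def c(i,x0,y0,w,h,W,H): return cv2.resize(i[y0:y0+h,x0:x0+w],(W,H),interpolation=cv2.INTER_CUBIC)
A=c(a,312,187,40,50,320,400);B=c(a,175,120,120,100,480,400)
C=c(b,230,270,70,44,318,200);D=c(b,240,170,100,70,286,200)
lo=np.zeros((200,800,3),np.uint8);lo[:,:318]=C;lo[:,320:606]=D
cv2.imwrite("pics/crop1.png",np.vstack([np.hstack([A,B]),lo]))
E
```

```text
(no output)
```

View pics/crop1.png

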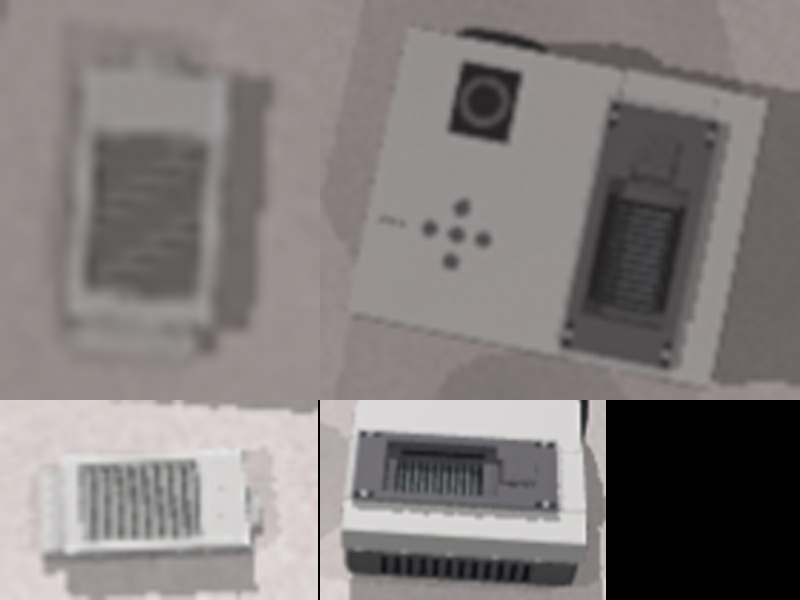

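```bash
cat > h.py <<'E'
from station import sensors,cams,order,manip
import cv2,numpy as np
from scipy.spatial.transform import Rotation as R
def ray(m,px):
    K=np.array([[m["fx"],0,m["cx"]],[0,m["fy"],m["cy"]],[0,0,1.]])
    u=cv2.undistortPoints(np.array(px,float).reshape(-1,1,2),K,np.array(m["distortion"],float)).reshape(-1,2)
    E=np.array(m["extrinsics"]); d=np.c_[u,np.ones(len(u))]@E[:3,:3]; o=-E[:3,:3].T@E[:3,3]
    return o,d
def onz(m,px,z):
    o,d=ray(m,px); return o+d*((z-o[2])/d[:,2])[:,None]
def proj(m,P):
    K=np.array([[m["fx"],0,m["cx"]],[0,m["fy"],m["cy"]],[0,0,1.]]);E=np.array(m["extrinsics"])
    return cv2.projectPoints(np.array(P,float),cv2.Rodrigues(E[:3,:3])[0],E[:3,3],K,np.array(m["distortion"],float))[0].reshape(-1,2)
def st():
    s=sensors.sense(); print("t",round(s["t"],3),"tcp",np.round(s["tcp_pos"],4),"rv",np.round(R.from_quat(s["tool_rot"]).as_rotvec(degrees=True),2),"F",np.round(s["force"],2),"gap",round(s["finger_gap"],3),"gf",round(s["gripper_force"],1)); return s
E
python3 - <<'E'
from h import *
m=cams.camera_model("top")
def rep(n,px,z):
    P=onz(m,px,z); print(n,np.round(P[:,:2],4).tolist(),"c",np.round(P.mean(0),4))
    for i in range(4):
        d=P[(i+1)%4]-P[i]; print("  ",round(np.hypot(*d[:2]),4),round(np.degrees(np.arctan2(d[1],d[0])),1))
rep("cover",[(312+x/8-.5,187+y/8-.5) for x,y in [(85,70),(233,72),(212,322),(68,318)]],.017)
B=lambda L:[(175+(x-320)/4-.4,120+y/4-.4) for x,y in L]
rep("frame",B([(612,103),(720,122),(673,367),(563,347)]),.0995)
rep("proj",B([(410,28),(767,98),(710,383),(350,315)]),.092)
rep("pit",B([(620,190),(692,205),(658,322),(588,308)]),.09)
s=sensors.sense();w=cams.camera_model("wrist")
T=np.eye(4);T[:3,:3]=R.from_quat(s["tool_rot"]).as_matrix();T[:3,3]=s["tcp_pos"]
print(np.round(np.linalg.inv(T)@np.linalg.inv(np.array(w["extrinsics"])),3),w["fx"],w["cx"],w["cy"])
E
```

```text
cover [[0.4969, -0.2048], [0.4965, -0.2677], [0.3907, -0.2581], [0.3921, -0.1973]] c [ 0.4441 -0.232   0.017 ]
   0.0629 -90.4
   0.1062 174.8
   0.0609 88.7
   0.1051 -4.1
frame [[0.651, 0.0481], [0.6361, -0.039], [0.4386, -0.002], [0.454, 0.0858]] c [0.5449 0.0232 0.0995]
   0.0883 -99.7
   0.2009 169.4
   0.0892 80.1
   0.2006 -10.8
proj [[0.7132, 0.213], [0.6573, -0.0774], [0.4262, -0.0319], [0.4789, 0.2577]] c [0.5689 0.0904 0.092 ]
   0.2958 -100.9
   0.2355 168.9
   0.2944 79.7
   0.2385 -10.8
pit [[0.5817, 0.0412], [0.5698, -0.017], [0.475, 0.01], [0.4859, 0.0663]] c [0.5281 0.0251 0.09  ]
   0.0594 -101.5
   0.0986 164.1
   0.0574 79.0
   0.099 -14.7
[[-0.001 -0.964 -0.267  0.069]
 [ 1.    -0.001  0.001 -0.   ]
 [-0.001 -0.267  0.964 -0.143]
 [ 0.     0.     0.     1.   ]] 286.2152185652443 255.7104707983175 190.2018248903767
```

The crop confirms the white shell: its wide lip points at the robot (bottom edge near (140,335)) and the narrow tab faces away (150,55). In the projector crop the pit is around (635,255) and the catch slide around (655,160), at the far end. Cover yaw is about -4.5° and projector yaw about -10.8°. Next I'll swing over for a wrist view.

Call:
move_arm:
  targets:
    - {"dx": 0.7, "dy": -1, "rz": 0.018}
    - {"dx": 0.7, "dy": -1, "rz": 0.018}
    - {"dx": 0.7, "dy": -1, "rz": 0.018}
    - {"dx": 0.7, "dy": -1, "rz": 0.018}
    - {"dx": 0.7, "dy": -1, "rz": 0.018}
    - {"dx": 0.7, "dy": -1, "rz": 0.018}
    - {"dx": 0.7, "dy": -1, "rz": 0.018}
    - {"dx": 0.7, "dy": -1, "rz": 0.018}
    - {"dx": 0.7, "dy": -1, "rz": 0.018}
    - {"dx": 0.7, "dy": -1, "rz": 0.018}
  claw: 100
  newtons: 30

```text
schema error: expected keys dx, dy, dz, rx, ry, rz
```

Call:
move_arm:
  targets:
    - {"dx": 0.7, "dy": -1, "rz": 0.018}
    - {"dx": 0.7, "dy": -1, "rz": 0.018}
    - {"dx": 0.7, "dy": -1, "rz": 0.018}
    - {"dx": 0.7, "dy": -1, "rz": 0.018}
    - {"dx": 0.7, "dy": -1, "rz": 0.018}
    - {"dx": 0.7, "dy": -1, "rz": 0.018}
    - {"dx": 0.7, "dy": -1, "rz": 0.018}
    - {"dx": 0.7, "dy": -1, "rz": 0.018}
    - {"dx": 0.7, "dy": -1, "rz": 0.018}
    - {"dx": 0.7, "dy": -1, "rz": 0.018}

```text
schema error: expected keys dx, dy, dz, rx, ry, rz
```

```bash
python3 - <<'E'
from h import *
import pickle
st();m=cams.camera_model("wrist");im=cams.snapshot("wrist");pickle.dump((m,im),open("w1.pkl","wb"))
cv2.imwrite("pics/w1.png",cv2.resize(im[:,:,::-1],(800,600),interpolation=cv2.INTER_CUBIC))
E
```

```text
t 0.1 tcp [0.1657 0.602  0.2304] rv [-2.4120e+01 -1.7834e+02  1.7000e-01] F [-0.23  1.35 -0.04] gap 0.998 gf 0.0
```

View pics/w1.png

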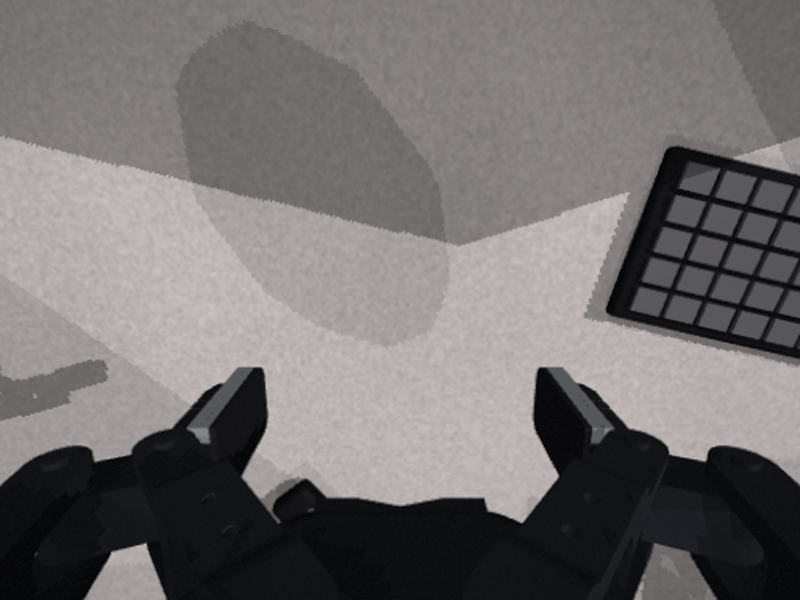

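The wrist image shows only the desk and keyboard, because the move was refused for missing keys. The fingers fill its lower half, so targets should sit in the upper half, meaning the TCP must be beyond the target in x.

Call:
move_arm:
  targets:
    - {"dx": 0.85, "dy": -1, "dz": 0, "rx": 0, "ry": 0, "rz": 0.018}
    - {"dx": 0.85, "dy": -1, "dz": 0, "rx": 0, "ry": 0, "rz": 0.018}
    - {"dx": 0.85, "dy": -1, "dz": 0, "rx": 0, "ry": 0, "rz": 0.018}
    - {"dx": 0.85, "dy": -1, "dz": 0, "rx": 0, "ry": 0, "rz": 0.018}
    - {"dx": 0.85, "dy": -1, "dz": 0, "rx": 0, "ry": 0, "rz": 0.018}
    - {"dx": 0.85, "dy": -1, "dz": 0, "rx": 0, "ry": 0, "rz": 0.018}
    - {"dx": 0.85, "dy": -1, "dz": 0, "rx": 0, "ry": 0, "rz": 0.018}
    - {"dx": 0.85, "dy": -1, "dz": 0, "rx": 0, "ry": 0, "rz": 0.018}
    - {"dx": 0.85, "dy": -1, "dz": 0, "rx": 0, "ry": 0, "rz": 0.018}
    - {"dx": 0.85, "dy": -1, "dz": 0, "rx": 0, "ry": 0, "rz": 0.018}
  claw: 100
  newtons: 30

```text
t: 1.4
tcp_pos: [0.3789, 0.3516, 0.2311]
tool_rot: [0.087, 0.996, -0.0, -0.0]
force: [-0.9, 0.4, -0.6]
finger_gap: 0.998
gripper_force: 0.0
```

Call:
move_arm:
  targets:
    - {"dx": 0.85, "dy": -1, "dz": 0, "rx": 0, "ry": 0, "rz": 0.018}
    - {"dx": 0.85, "dy": -1, "dz": 0, "rx": 0, "ry": 0, "rz": 0.018}
    - {"dx": 0.85, "dy": -1, "dz": 0, "rx": 0, "ry": 0, "rz": 0.018}
    - {"dx": 0.85, "dy": -1, "dz": 0, "rx": 0, "ry": 0, "rz": 0.018}
    - {"dx": 0.85, "dy": -1, "dz": 0, "rx": 0, "ry": 0, "rz": 0.018}
    - {"dx": 0.85, "dy": -1, "dz": 0, "rx": 0, "ry": 0, "rz": 0.018}
    - {"dx": 0.85, "dy": -1, "dz": 0, "rx": 0, "ry": 0, "rz": 0.018}
    - {"dx": 0.85, "dy": -1, "dz": 0, "rx": 0, "ry": 0, "rz": 0.018}
    - {"dx": 0.85, "dy": -1, "dz": 0, "rx": 0, "ry": 0, "rz": 0.018}
    - {"dx": 0.85, "dy": -1, "dz": 0, "rx": 0, "ry": 0, "rz": 0.018}

```text
t: 2.65
tcp_pos: [0.5913, 0.1017, 0.231]
tool_rot: [0.04, 0.999, 0.0, -0.0]
force: [0.7, 0.1, -0.6]
finger_gap: 0.999
gripper_force: 0.0
```

```bash
python3 - <<'E'
from h import *
import pickle
st();m=cams.camera_model("wrist");im=cams.snapshot("wrist");pickle.dump((m,im),open("w1.pkl","wb"))
cv2.imwrite("pics/w2.png",cv2.resize(im[:,:,::-1],(800,600),interpolation=cv2.INTER_CUBIC))
E
```

```text
t 2.65 tcp [0.5913 0.1017 0.231 ] rv [-7.2100e+00 -1.7982e+02 -1.0000e-02] F [ 0.71  0.13 -0.56] gap 0.999 gf 0.0
```

View pics/w2.png

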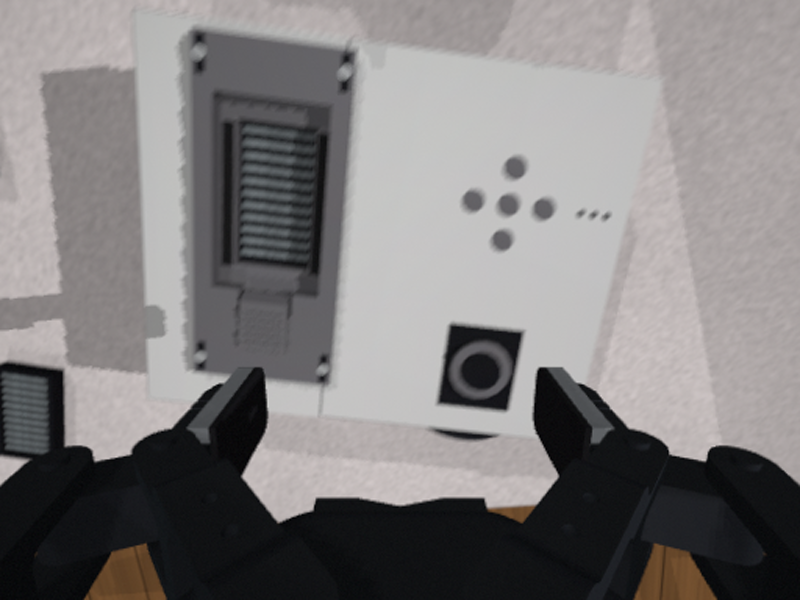

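The wrist view (800×600) shows the frame corners at about (192,30), (357,48), (328,384) and (194,369). The bay opening corners are at (214,92), (331,107), (317,297) and (216,283), with the catch slide at (263,318). The slot edge is the top line.

```bash
python3 - <<'E'
from h import *
import pickle
m,im=pickle.load(open("w1.pkl","rb"))
def rep(n,px,z):
    P=onz(m,(np.array(px)+.5)*.64-.5,z); print(n,np.round(P[:,:2],4).tolist(),"c",np.round(P.mean(0),4))
    for i in range(4):
        d=P[(i+1)%4]-P[i]; print("  ",round(np.hypot(*d[:2]),4),round(np.degrees(np.arctan2(d[1],d[0])),1))
for z in (.0955,.0995,.1035):
  rep("frame",[(192,30),(357,48),(328,384),(194,369)],z)
  rep("open",[(214,92),(331,107),(317,297),(216,283)],z)
rep("proj",[(135,10),(657,77),(588,437),(148,400)],.092)
rep("screws",[(198,50),(346,72),(322,370),(200,356)],.0995)
E
```

```text
frame [[0.4389, -0.0], [0.4543, 0.089], [0.6566, 0.0475], [0.6381, -0.0406]] c [0.547  0.024  0.0955]
   0.0904 80.2
   0.2065 -11.6
   0.09 -101.9
   0.2032 168.5
open [[0.4703, 0.0057], [0.4831, 0.0709], [0.595, 0.0479], [0.5806, -0.0148]] c [0.5323 0.0274 0.0955]
   0.0664 78.9
   0.1142 -11.6
   0.0644 -102.9
   0.1122 169.5
frame [[0.4401, 0.0015], [0.4553, 0.0893], [0.6547, 0.0483], [0.6364, -0.0385]] c [0.5466 0.0252 0.0995]
   0.0891 80.2
   0.2036 -11.6
   0.0887 -101.9
   0.2003 168.5
open [[0.4711, 0.0072], [0.4837, 0.0714], [0.594, 0.0488], [0.5798, -0.0131]] c [0.5321 0.0286 0.0995]
   0.0655 78.9
   0.1125 -11.6
   0.0635 -102.9
   0.1105 169.5
frame [[0.4414, 0.0031], [0.4563, 0.0896], [0.6528, 0.0492], [0.6348, -0.0363]] c [0.5463 0.0264 0.1035]
   0.0878 80.2
   0.2006 -11.6
   0.0874 -101.9
   0.1974 168.5
open [[0.4719, 0.0086], [0.4843, 0.0719], [0.5929, 0.0496], [0.5789, -0.0113]] c [0.532  0.0297 0.1035]
   0.0645 78.9
   0.1109 -11.6
   0.0625 -102.9
   0.1089 169.5
proj [[0.4263, -0.0301], [0.4827, 0.2575], [0.7141, 0.2261], [0.6598, -0.0783]] c [0.5707 0.0938 0.092 ]
   0.293 78.9
   0.2335 -7.7
   0.3093 -100.1
   0.2384 168.3
screws [[0.4498, 0.0027], [0.4666, 0.0819], [0.6442, 0.0456], [0.6276, -0.0327]] c [0.5471 0.0244 0.0995]
   0.081 78.1
   0.1813 -11.6
   0.0801 -102.0
   0.1813 168.7
```

Call:
move_arm:
  targets:
    - {"dx": -0.35, "dy": -1, "dz": -0.1, "rx": 0, "ry": 0, "rz": 0}
    - {"dx": -0.35, "dy": -1, "dz": -0.1, "rx": 0, "ry": 0, "rz": 0}
    - {"dx": -0.35, "dy": -1, "dz": -0.1, "rx": 0, "ry": 0, "rz": 0}
    - {"dx": -0.35, "dy": -1, "dz": -0.1, "rx": 0, "ry": 0, "rz": 0}
    - {"dx": -0.35, "dy": -1, "dz": -0.1, "rx": 0, "ry": 0, "rz": 0}
    - {"dx": -0.35, "dy": -1, "dz": -0.1, "rx": 0, "ry": 0, "rz": 0}
    - {"dx": -0.35, "dy": -1, "dz": -0.1, "rx": 0, "ry": 0, "rz": 0}
    - {"dx": -0.35, "dy": -1, "dz": -0.1, "rx": 0, "ry": 0, "rz": 0}
    - {"dx": -0.35, "dy": -1, "dz": -0.1, "rx": 0, "ry": 0, "rz": 0}
    - {"dx": -0.35, "dy": -1, "dz": -0.1, "rx": 0, "ry": 0, "rz": 0}

```text
t: 3.95
tcp_pos: [0.5029, -0.148, 0.2061]
tool_rot: [0.04, 0.999, 0.0, -0.0]
force: [-0.9, -0.4, 0.6]
finger_gap: 1.001
gripper_force: 0.0
```

```bash
python3 - <<'E'
from h import *
import pickle
st();m=cams.camera_model("wrist");im=cams.snapshot("wrist");pickle.dump((m,im),open("w2.pkl","wb"))
p=proj(m,[[.444,-.232,.017]])[0];print(p)
x0=int(np.clip(p[0]-80,0,352));y0=int(np.clip(p[1]-60,0,264));print(x0,y0)
cv2.imwrite("pics/w3.png",cv2.resize(im[y0:y0+120,x0:x0+160,::-1],(800,600),interpolation=cv2.INTER_CUBIC))
E
```

```text
t 3.95 tcp [ 0.5029 -0.148   0.2061] rv [-7.2200e+00 -1.7983e+02 -2.0000e-02] F [-0.89 -0.41  0.64] gap 1.001 gf 0.0
[177.16395193 126.10176314]
97 66
```

View pics/w3.png

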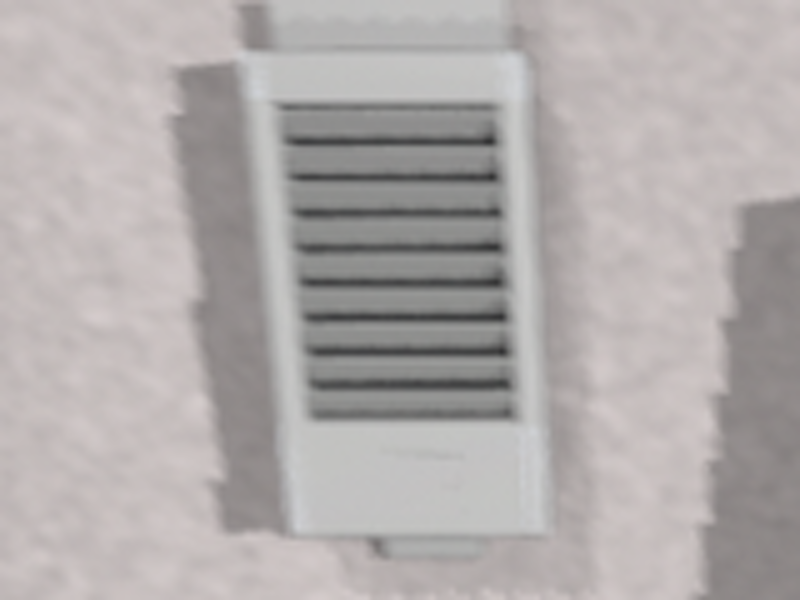

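The enlarged wrist crop shows the white louvred cover: lip up (toward the robot) at rows 0-50, tab at (435,545), and plate corners at (240,52), (528,54), (550,535) and (290,535).

```bash
python3 - <<'E'
from h import *
import pickle
m,im=pickle.load(open("w2.pkl","rb"))
P=onz(m,[(97+(x+.5)/5-.5,66+(y+.5)/5-.5) for x,y in [(240,52),(528,54),(550,535),(290,535)]],.017)
print(np.round(P,4).tolist(),P.mean(0))
for i in range(4):
    d=P[(i+1)%4]-P[i]; print("  ",round(np.hypot(*d[:2]),4),round(np.degrees(np.arctan2(d[1],d[0])),1))
E
```

```text
[[0.3893, -0.2585, 0.017], [0.3944, -0.1969, 0.017], [0.4999, -0.2058, 0.017], [0.4949, -0.2667, 0.017]] [ 0.44460765 -0.2319755   0.017     ]
   0.0618 85.3
   0.1059 -4.8
   0.0612 -94.6
   0.106 175.5
```

Call:
move_arm:
  targets:
    - {"dx": -0.395, "dy": -0.678, "dz": -0.8, "rx": 0, "ry": 0, "rz": 0}
    - {"dx": -0.395, "dy": -0.678, "dz": -0.8, "rx": 0, "ry": 0, "rz": 0}
    - {"dx": -0.395, "dy": -0.678, "dz": -0.8, "rx": 0, "ry": 0, "rz": 0}
    - {"dx": -0.395, "dy": -0.678, "dz": -0.8, "rx": 0, "ry": 0, "rz": 0}
    - {"dx": -0.395, "dy": -0.678, "dz": -0.8, "rx": 0, "ry": 0, "rz": 0}
    - {"dx": 0, "dy": 0, "dz": -0.9, "rx": 0, "ry": 0, "rz": 0}
    - {"dx": 0, "dy": 0, "dz": -0.9, "rx": 0, "ry": 0, "rz": 0}
    - {"dx": 0, "dy": 0, "dz": -0.9, "rx": 0, "ry": 0, "rz": 0}
    - {"dx": 0, "dy": 0, "dz": -0.6, "rx": 0, "ry": 0, "rz": 0}
    - {"dx": 0, "dy": 0, "dz": -0.3, "rx": 0, "ry": 0, "rz": 0}

```text
t: 5.25
tcp_pos: [0.454, -0.2318, 0.0156]
tool_rot: [0.04, 0.999, 0.0, -0.0]
force: [0.0, -1.3, 0.2]
finger_gap: 0.999
gripper_force: 0.0
```

Call:
move_arm:
  targets:
    - {"dx": 0, "dy": 0, "dz": -0.15, "rx": 0, "ry": 0, "rz": 0}
    - {"dx": 0, "dy": 0, "dz": -0.1, "rx": 0, "ry": 0, "rz": 0}
    - {"dx": 0, "dy": 0, "dz": 0, "rx": 0, "ry": 0, "rz": 0}
    - {"dx": 0, "dy": 0, "dz": 0, "rx": 0, "ry": 0, "rz": 0}
    - {"dx": 0, "dy": 0, "dz": 0, "rx": 0, "ry": 0, "rz": 0}
    - {"dx": 0, "dy": 0, "dz": 0, "rx": 0, "ry": 0, "rz": 0}
    - {"dx": 0, "dy": 0, "dz": 0, "rx": 0, "ry": 0, "rz": 0}
    - {"dx": 0, "dy": 0, "dz": 0, "rx": 0, "ry": 0, "rz": 0}
    - {"dx": 0, "dy": 0, "dz": 0, "rx": 0, "ry": 0, "rz": 0}
    - {"dx": 0, "dy": 0, "dz": 0, "rx": 0, "ry": 0, "rz": 0}
  claw: 85

```text
t: 6.5
tcp_pos: [0.4541, -0.2322, 0.01]
tool_rot: [0.04, 0.999, 0.0, -0.0]
force: [-0.6, -0.4, -0.2]
finger_gap: 0.851
gripper_force: 0.0
```

Call:
move_arm:
  targets:
    - {"dx": 0, "dy": -0.02, "dz": -0.2, "rx": 0, "ry": 0, "rz": 0}
    - {"dx": 0, "dy": 0, "dz": -0.12, "rx": 0, "ry": 0, "rz": 0}
    - {"dx": 0, "dy": 0, "dz": -0.08, "rx": 0, "ry": 0, "rz": 0}
    - {"dx": 0, "dy": 0, "dz": -0.06, "rx": 0, "ry": 0, "rz": 0}
    - {"dx": 0, "dy": 0, "dz": 0, "rx": 0, "ry": 0, "rz": 0}
    - {"dx": 0, "dy": 0, "dz": 0, "rx": 0, "ry": 0, "rz": 0}
    - {"dx": 0, "dy": 0, "dz": 0, "rx": 0, "ry": 0, "rz": 0}
    - {"dx": 0, "dy": 0, "dz": 0, "rx": 0, "ry": 0, "rz": 0}
    - {"dx": 0, "dy": 0, "dz": 0, "rx": 0, "ry": 0, "rz": 0}
    - {"dx": 0, "dy": 0, "dz": 0, "rx": 0, "ry": 0, "rz": 0}

```text
t: 7.75
tcp_pos: [0.4541, -0.2327, -0.0014]
tool_rot: [0.04, 0.999, -0.0, 0.0]
force: [-0.5, 0.2, 0.1]
finger_gap: 0.85
gripper_force: 0.0
```

Call:
move_arm:
  targets:
    - {"dx": 0, "dy": 0, "dz": 0, "rx": 0, "ry": 0, "rz": 0}
    - {"dx": 0, "dy": 0, "dz": 0, "rx": 0, "ry": 0, "rz": 0}
    - {"dx": 0, "dy": 0, "dz": 0, "rx": 0, "ry": 0, "rz": 0}
    - {"dx": 0, "dy": 0, "dz": 0, "rx": 0, "ry": 0, "rz": 0}
    - {"dx": 0, "dy": 0, "dz": 0, "rx": 0, "ry": 0, "rz": 0}
    - {"dx": 0, "dy": 0, "dz": 0, "rx": 0, "ry": 0, "rz": 0}
    - {"dx": 0, "dy": 0, "dz": 0, "rx": 0, "ry": 0, "rz": 0}
    - {"dx": 0, "dy": 0, "dz": 0, "rx": 0, "ry": 0, "rz": 0}
    - {"dx": 0, "dy": 0, "dz": 0, "rx": 0, "ry": 0, "rz": 0}
    - {"dx": 0, "dy": 0, "dz": 0, "rx": 0, "ry": 0, "rz": 0}
  claw: 50
  newtons: 30

```text
t: 9.0
tcp_pos: [0.4541, -0.2327, -0.0013]
tool_rot: [0.04, 0.999, -0.0, 0.0]
force: [-0.7, 0.3, 5.5]
finger_gap: 0.717
gripper_force: 32.8
```

```bash
cat >> h.py <<'E'
YB=np.radians(-11.2); XB=np.array([np.cos(YB),np.sin(YB),0]); YBv=np.array([-np.sin(YB),np.cos(YB),0]); MOUTH=np.array([.477,.0388,.090])
# cover pose in tool frame from the grasp
Rt0=R.from_quat([.040,.9992,0,0]); Rc0=R.from_euler('z',-4.65,degrees=True)
REL=Rt0.inv()*Rc0; cc0=np.array([.4434,-.2319,.0085]); T0=np.array([.4541,-.2327,-.0013]); pc=Rt0.inv().apply(cc0-T0)
def cover(s):
    Rt=R.from_quat(s["tool_rot"]); Rc=Rt*REL; c=np.array(s["tcp_pos"])+Rt.apply(pc)
    return Rc,c,c+Rc.apply([-.065,0,-.002])
def report():
    s=st(); Rc,c,l=cover(s); d=l-MOUTH
    print("tilt/yaw",np.round(Rc.as_euler('ZYX',degrees=True),2),"cc",np.round(c,4),"lip in slot mm",np.round([d@XB*1e3,d@YBv*1e3,d[2]*1e3],1),"Fb",np.round([np.dot(s["force"],XB),np.dot(s["force"],YBv),s["force"][2]],1)); return s
E
python3 - <<'E'
from h import *
s=report()
Rc=R.from_euler('ZYX',[-11.2,-18,0],degrees=True); Rt=Rc*REL.inv()
lip=MOUTH+6e-3*XB; lip[2]=.125
cc=lip-Rc.apply([-.065,0,-.002]); tcp=cc-Rt.apply(pc); print("tcp target",tcp,"move/25mm",(tcp-s["tcp_pos"])/.025)
print("rotvec/30", (Rt*R.from_quat(s["tool_rot"]).inv()).as_rotvec(degrees=True)/30)
E
```

```text
t 9.0 tcp [ 0.4541 -0.2327 -0.0013] rv [  7.23 179.85  -0.  ] F [-0.73  0.33  5.49] gap 0.717 gf 32.8
tilt/yaw [-4.67 -0.   -0.  ] cc [ 0.4434 -0.2319  0.0085] lip in slot mm [ -45.  -279.5  -83.5] Fb [-0.8  0.2  5.5]
tcp target [0.55591526 0.02324579 0.1409835 ] move/25mm [ 4.07394972 10.2378648   5.68988117]
rotvec/30 [-0.08276219 -0.59447974 -0.21596916]
```

Call:
move_arm:
  targets:
    - {"dx": 0, "dy": 0, "dz": 0.5, "rx": 0, "ry": 0, "rz": 0}
    - {"dx": 0, "dy": 0, "dz": 0.95, "rx": 0, "ry": 0, "rz": 0}
    - {"dx": 0.5, "dy": 0.6, "dz": 0.95, "rx": -0.0103, "ry": -0.0743, "rz": -0.027}
    - {"dx": 0.5, "dy": 0.8, "dz": 0.95, "rx": -0.0103, "ry": -0.0743, "rz": -0.027}
    - {"dx": 0.5, "dy": 0.8, "dz": 0.95, "rx": -0.0103, "ry": -0.0743, "rz": -0.027}
    - {"dx": 0.5, "dy": 0.8, "dz": 0.95, "rx": -0.0103, "ry": -0.0743, "rz": -0.027}
    - {"dx": 0.5, "dy": 0.9, "dz": 0.44, "rx": -0.0103, "ry": -0.0743, "rz": -0.027}
    - {"dx": 0.5, "dy": 0.9, "dz": 0, "rx": -0.0103, "ry": -0.0743, "rz": -0.027}
    - {"dx": 0.5, "dy": 0.9, "dz": 0, "rx": -0.0103, "ry": -0.0743, "rz": -0.027}
    - {"dx": 0.5, "dy": 0.9, "dz": 0, "rx": -0.0103, "ry": -0.0743, "rz": -0.027}

```text
t: 10.25
tcp_pos: [0.5543, -0.0669, 0.1413]
tool_rot: [0.096, 0.983, -0.015, 0.156]
force: [0.4, 0.3, -0.7]
finger_gap: 0.717
gripper_force: 33.0
```

Call:
move_arm:
  targets:
    - {"dx": 0.07, "dy": 0.9, "dz": 0, "rx": 0, "ry": 0, "rz": 0}
    - {"dx": 0, "dy": 0.9, "dz": 0, "rx": 0, "ry": 0, "rz": 0}
    - {"dx": 0, "dy": 0.9, "dz": 0, "rx": 0, "ry": 0, "rz": 0}
    - {"dx": 0, "dy": 0.6, "dz": 0, "rx": 0, "ry": 0, "rz": 0}
    - {"dx": 0, "dy": 0.34, "dz": 0, "rx": 0, "ry": 0, "rz": 0}
    - {"dx": 0, "dy": 0, "dz": 0, "rx": 0, "ry": 0, "rz": 0}
    - {"dx": 0, "dy": 0, "dz": 0, "rx": 0, "ry": 0, "rz": 0}
    - {"dx": 0, "dy": 0, "dz": 0, "rx": 0, "ry": 0, "rz": 0}
    - {"dx": 0, "dy": 0, "dz": 0, "rx": 0, "ry": 0, "rz": 0}
    - {"dx": 0, "dy": 0, "dz": 0, "rx": 0, "ry": 0, "rz": 0}

```text
t: 11.5
tcp_pos: [0.5558, 0.023, 0.1408]
tool_rot: [0.096, 0.983, -0.015, 0.156]
force: [0.5, 0.0, -1.1]
finger_gap: 0.711
gripper_force: 33.0
```

```bash
python3 - <<'E'
from h import *
s=report();m=cams.camera_model("wrist");im=cams.snapshot("wrist");t=cams.snapshot("top");sd=cams.snapshot("side")
def c(i,x0,y0,w,h,W,H): return cv2.resize(i[y0:y0+h,x0:x0+w,::-1],(W,H),interpolation=cv2.INTER_CUBIC)
A=c(im,100,0,320,200,800,0 or 400) if 0 else cv2.resize(im[:,:,::-1],(440,330))
cv2.imwrite("pics/w4.png",np.hstack([np.vstack([A,np.zeros((150,440,3),np.uint8)]),np.vstack([c(t,215,130,90,60,360,240),c(sd,235,165,105,70,360,240)])]))
Rc,cc,l=cover(s); P=[cc+Rc.apply(v) for v in [(-.0525,.031,.0085),(-.0525,-.031,.0085),(-.065,.026,-.002),(-.065,-.026,-.002)]]
print(np.round(proj(m,P),1).tolist())
E
```

```text
t 11.5 tcp [0.5558 0.023  0.1408] rv [ 15.76 161.31  -2.51] F [ 0.51  0.04 -1.13] gap 0.711 gf 33.0
tilt/yaw [-1.123e+01 -1.799e+01  1.000e-02] cc [0.5428 0.0255 0.1468] lip in slot mm [ 5.9 -0.2 34.8] Fb [ 0.5  0.1 -1.1]
[[329.1, 123.7], [183.0, 123.7], [314.1, 94.0], [197.9, 94.0]]
```

View pics/w4.png

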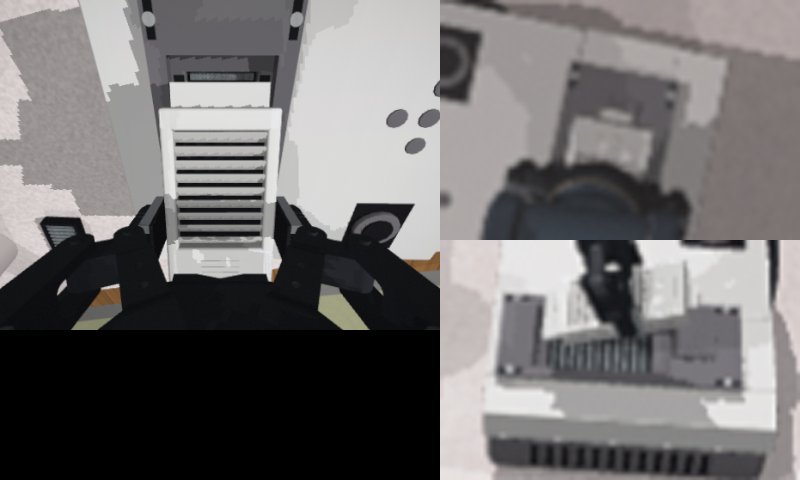

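The composite shows the cover held and tilted above the bay. The wrist panel has the slot edge at about row 56 (x 166 to 280) and the lip edge at about row 83. I'll recheck the mouth position from this view.

```bash
python3 - <<'E'
from h import *
s=sensors.sense();m=cams.camera_model("wrist")
k=512/440
for z in(.0955,.0995):
  P=onz(m,[(166*k,56*k),(280*k,57*k)],z);d=P-MOUTH
  print(np.round(P,4).tolist(),np.linalg.norm(P[0]-P[1]),"bayframe",np.round(d@XB,4),np.round(d@YBv,4))
E
```

```text
[[0.4698, 0.007, 0.0955], [0.4838, 0.0744, 0.0955]] 0.06887110083875113 bayframe [-0.0008 -0.0003] [-0.0326  0.0363]
[[0.4693, 0.0079, 0.0995], [0.4829, 0.0737, 0.0995]] 0.06715226079675232 bayframe [-0.0015 -0.001 ] [-0.0318  0.0354]
```

Call:
move_arm:
  targets:
    - {"dx": 0, "dy": 0, "dz": -0.3, "rx": 0, "ry": 0, "rz": 0}
    - {"dx": 0, "dy": 0, "dz": -0.3, "rx": 0, "ry": 0, "rz": 0}
    - {"dx": 0, "dy": 0, "dz": -0.2, "rx": 0, "ry": 0, "rz": 0}
    - {"dx": 0, "dy": 0, "dz": -0.2, "rx": 0, "ry": 0, "rz": 0}
    - {"dx": 0, "dy": 0, "dz": 0, "rx": 0, "ry": 0, "rz": 0}
    - {"dx": 0, "dy": 0, "dz": 0, "rx": 0, "ry": 0, "rz": 0}
    - {"dx": 0, "dy": 0, "dz": 0, "rx": 0, "ry": 0, "rz": 0}
    - {"dx": 0, "dy": 0, "dz": 0, "rx": 0, "ry": 0, "rz": 0}
    - {"dx": 0, "dy": 0, "dz": 0, "rx": 0, "ry": 0, "rz": 0}
    - {"dx": 0, "dy": 0, "dz": 0, "rx": 0, "ry": 0, "rz": 0}

```text
t: 12.9
tcp_pos: [0.5558, 0.0233, 0.1159]
tool_rot: [0.096, 0.983, -0.015, 0.156]
force: [0.6, 0.9, -1.3]
finger_gap: 0.716
gripper_force: 33.0
```

Call:
move_arm:
  targets:
    - {"dx": 0.01, "dy": 0.04, "dz": -0.08, "rx": 0, "ry": 0, "rz": 0}
    - {"dx": 0, "dy": 0, "dz": -0.06, "rx": 0, "ry": 0, "rz": 0}
    - {"dx": 0, "dy": 0, "dz": -0.04, "rx": 0, "ry": 0, "rz": 0}
    - {"dx": 0, "dy": 0, "dz": -0.04, "rx": 0, "ry": 0, "rz": 0}
    - {"dx": 0, "dy": 0, "dz": -0.04, "rx": 0, "ry": 0, "rz": 0}
    - {"dx": 0, "dy": 0, "dz": -0.04, "rx": 0, "ry": 0, "rz": 0}
    - {"dx": 0, "dy": 0, "dz": 0, "rx": 0, "ry": 0, "rz": 0}
    - {"dx": 0, "dy": 0, "dz": 0, "rx": 0, "ry": 0, "rz": 0}
    - {"dx": 0, "dy": 0, "dz": 0, "rx": 0, "ry": 0, "rz": 0}
    - {"dx": 0, "dy": 0, "dz": 0, "rx": 0, "ry": 0, "rz": 0}

```text
t: 14.15
tcp_pos: [0.5561, 0.0243, 0.1084]
tool_rot: [0.096, 0.983, -0.015, 0.156]
force: [0.3, 0.5, -0.7]
finger_gap: 0.716
gripper_force: 33.0
```

```bash
python3 - <<'E'
from h import *
report()
E
```

```text
t 14.15 tcp [0.5561 0.0243 0.1084] rv [ 15.72 161.3   -2.5 ] F [ 0.34  0.53 -0.67] gap 0.716 gf 33.0
tilt/yaw [-1.12e+01 -1.80e+01  1.00e-02] cc [0.5431 0.0268 0.1144] lip in slot mm [6.  1.1 2.4] Fb [ 0.2  0.6 -0.7]
```

Call:
move_arm:
  targets:
    - {"dx": 0, "dy": 0, "dz": -0.03, "rx": 0, "ry": 0, "rz": 0}
    - {"dx": 0, "dy": 0, "dz": -0.03, "rx": 0, "ry": 0, "rz": 0}
    - {"dx": 0, "dy": 0, "dz": -0.03, "rx": 0, "ry": 0, "rz": 0}
    - {"dx": 0, "dy": 0, "dz": -0.03, "rx": 0, "ry": 0, "rz": 0}
    - {"dx": 0, "dy": 0, "dz": -0.03, "rx": 0, "ry": 0, "rz": 0}
    - {"dx": 0, "dy": 0, "dz": 0, "rx": 0, "ry": 0, "rz": 0}
    - {"dx": 0, "dy": 0, "dz": 0, "rx": 0, "ry": 0, "rz": 0}
    - {"dx": 0, "dy": 0, "dz": 0, "rx": 0, "ry": 0, "rz": 0}
    - {"dx": 0, "dy": 0, "dz": 0, "rx": 0, "ry": 0, "rz": 0}
    - {"dx": 0, "dy": 0, "dz": 0, "rx": 0, "ry": 0, "rz": 0}

```text
t: 15.4
tcp_pos: [0.5561, 0.0243, 0.1046]
tool_rot: [0.096, 0.983, -0.015, 0.156]
force: [-0.6, 1.3, -0.7]
finger_gap: 0.71
gripper_force: 33.0
```

Call:
move_arm:
  targets:
    - {"dx": 0, "dy": 0, "dz": -0.02, "rx": 0, "ry": 0, "rz": 0}
    - {"dx": 0, "dy": 0, "dz": -0.02, "rx": 0, "ry": 0, "rz": 0}
    - {"dx": 0, "dy": 0, "dz": -0.02, "rx": 0, "ry": 0, "rz": 0}
    - {"dx": 0, "dy": 0, "dz": -0.02, "rx": 0, "ry": 0, "rz": 0}
    - {"dx": 0, "dy": 0, "dz": -0.02, "rx": 0, "ry": 0, "rz": 0}
    - {"dx": 0, "dy": 0, "dz": -0.02, "rx": 0, "ry": 0, "rz": 0}
    - {"dx": 0, "dy": 0, "dz": 0, "rx": 0, "ry": 0, "rz": 0}
    - {"dx": 0, "dy": 0, "dz": 0, "rx": 0, "ry": 0, "rz": 0}
    - {"dx": 0, "dy": 0, "dz": 0, "rx": 0, "ry": 0, "rz": 0}
    - {"dx": 0, "dy": 0, "dz": 0, "rx": 0, "ry": 0, "rz": 0}

```text
t: 16.65
tcp_pos: [0.5569, 0.0241, 0.1021]
tool_rot: [0.096, 0.983, -0.015, 0.157]
force: [1.0, -0.2, 5.4]
finger_gap: 0.717
gripper_force: 33.5
```

Contact with the ledge gives a force of about 6 N up at lip z≈0.086, so the face is at about 0.0975. I'll ease up 1 mm and slide in toward the slot.

Call:
move_arm:
  targets:
    - {"dx": 0, "dy": 0, "dz": 0.05, "rx": 0, "ry": 0, "rz": 0}
    - {"dx": -0.06, "dy": 0.012, "dz": 0, "rx": 0, "ry": 0, "rz": 0}
    - {"dx": -0.06, "dy": 0.012, "dz": 0, "rx": 0, "ry": 0, "rz": 0}
    - {"dx": -0.06, "dy": 0.012, "dz": 0, "rx": 0, "ry": 0, "rz": 0}
    - {"dx": -0.06, "dy": 0.012, "dz": 0, "rx": 0, "ry": 0, "rz": 0}
    - {"dx": -0.06, "dy": 0.012, "dz": 0, "rx": 0, "ry": 0, "rz": 0}
    - {"dx": -0.06, "dy": 0.012, "dz": 0, "rx": 0, "ry": 0, "rz": 0}
    - {"dx": 0, "dy": 0, "dz": 0, "rx": 0, "ry": 0, "rz": 0}
    - {"dx": 0, "dy": 0, "dz": 0, "rx": 0, "ry": 0, "rz": 0}
    - {"dx": 0, "dy": 0, "dz": 0, "rx": 0, "ry": 0, "rz": 0}

```text
t: 17.9
tcp_pos: [0.5467, 0.0261, 0.1026]
tool_rot: [0.096, 0.983, -0.015, 0.155]
force: [1.2, -0.5, 1.7]
finger_gap: 0.716
gripper_force: 33.3
```

```bash
python3 - <<'E'
from h import *
report()
E
```

```text
t 17.9 tcp [0.5467 0.0261 0.1026] rv [ 15.73 161.36  -2.5 ] F [ 1.23 -0.51  1.69] gap 0.716 gf 33.3
tilt/yaw [-1.121e+01 -1.794e+01  1.000e-02] cc [0.5337 0.0286 0.1087] lip in slot mm [-3.6  1.1 -3.3] Fb [ 1.3 -0.3  1.7]
```

Call:
move_arm:
  targets:
    - {"dx": -0.03, "dy": 0.006, "dz": 0, "rx": 0, "ry": 0, "rz": 0}
    - {"dx": -0.03, "dy": 0.006, "dz": 0, "rx": 0, "ry": 0, "rz": 0}
    - {"dx": -0.03, "dy": 0.006, "dz": 0, "rx": 0, "ry": 0, "rz": 0}
    - {"dx": -0.03, "dy": 0.006, "dz": 0, "rx": 0, "ry": 0, "rz": 0}
    - {"dx": -0.03, "dy": 0.006, "dz": 0, "rx": 0, "ry": 0, "rz": 0}
    - {"dx": 0, "dy": 0, "dz": 0, "rx": 0, "ry": 0, "rz": 0}
    - {"dx": 0, "dy": 0, "dz": 0, "rx": 0, "ry": 0, "rz": 0}
    - {"dx": 0, "dy": 0, "dz": 0, "rx": 0, "ry": 0, "rz": 0}
    - {"dx": 0, "dy": 0, "dz": 0, "rx": 0, "ry": 0, "rz": 0}
    - {"dx": 0, "dy": 0, "dz": 0, "rx": 0, "ry": 0, "rz": 0}

```text
t: 19.15
tcp_pos: [0.5432, 0.0269, 0.1028]
tool_rot: [0.096, 0.983, -0.015, 0.155]
force: [0.5, 1.0, 1.6]
finger_gap: 0.717
gripper_force: 33.3
```

```bash
python3 - <<'E'
from h import *
report()
E
```

```text
t 19.15 tcp [0.5432 0.0269 0.1028] rv [ 15.72 161.33  -2.5 ] F [0.51 0.97 1.59] gap 0.717 gf 33.3
tilt/yaw [-1.120e+01 -1.798e+01  1.000e-02] cc [0.5302 0.0294 0.1088] lip in slot mm [-7.2  1.1 -3.2] Fb [0.3 1.1 1.6]
```

Call:
move_arm:
  targets:
    - {"dx": -0.02, "dy": 0.004, "dz": 0, "rx": 0, "ry": 0, "rz": 0}
    - {"dx": -0.02, "dy": 0.004, "dz": 0, "rx": 0, "ry": 0, "rz": 0}
    - {"dx": -0.02, "dy": 0.004, "dz": 0, "rx": 0, "ry": 0, "rz": 0}
    - {"dx": -0.02, "dy": 0.004, "dz": 0, "rx": 0, "ry": 0, "rz": 0}
    - {"dx": -0.02, "dy": 0.004, "dz": 0, "rx": 0, "ry": 0, "rz": 0}
    - {"dx": -0.02, "dy": 0.004, "dz": 0, "rx": 0, "ry": 0, "rz": 0}
    - {"dx": 0, "dy": 0, "dz": 0, "rx": 0, "ry": 0, "rz": 0}
    - {"dx": 0, "dy": 0, "dz": 0, "rx": 0, "ry": 0, "rz": 0}
    - {"dx": 0, "dy": 0, "dz": 0, "rx": 0, "ry": 0, "rz": 0}
    - {"dx": 0, "dy": 0, "dz": 0, "rx": 0, "ry": 0, "rz": 0}

```text
t: 20.4
tcp_pos: [0.5402, 0.0275, 0.1028]
tool_rot: [0.096, 0.983, -0.015, 0.156]
force: [2.2, -1.1, 1.4]
finger_gap: 0.719
gripper_force: 33.3
```

```bash
python3 - <<'E'
from h import *
report()
E
```

```text
t 20.4 tcp [0.5402 0.0275 0.1028] rv [ 15.72 161.32  -2.5 ] F [ 2.18 -1.11  1.43] gap 0.719 gf 33.3
tilt/yaw [-1.120e+01 -1.798e+01  1.000e-02] cc [0.5272 0.03   0.1088] lip in slot mm [-10.2   1.1  -3.2] Fb [ 2.3 -0.7  1.4]
```

Call:
move_arm:
  targets:
    - {"dx": -0.02, "dy": 0.004, "dz": 0, "rx": 0, "ry": 0, "rz": 0}
    - {"dx": -0.02, "dy": 0.004, "dz": 0, "rx": 0, "ry": 0, "rz": 0}
    - {"dx": 0, "dy": 0, "dz": 0, "rx": 0, "ry": 0, "rz": 0}
    - {"dx": 0, "dy": 0, "dz": 0, "rx": 0, "ry": 0, "rz": 0}
    - {"dx": 0, "dy": 0, "dz": 0, "rx": 0, "ry": 0, "rz": 0}
    - {"dx": 0, "dy": 0, "dz": 0, "rx": 0, "ry": 0, "rz": 0}
    - {"dx": 0, "dy": 0, "dz": 0, "rx": 0, "ry": 0, "rz": 0}
    - {"dx": 0, "dy": 0, "dz": 0, "rx": 0, "ry": 0, "rz": 0}
    - {"dx": 0, "dy": 0, "dz": 0, "rx": 0, "ry": 0, "rz": 0}
    - {"dx": 0, "dy": 0, "dz": 0, "rx": 0, "ry": 0, "rz": 0}

```text
t: 21.65
tcp_pos: [0.5396, 0.0276, 0.1029]
tool_rot: [0.096, 0.983, -0.015, 0.156]
force: [2.0, -0.4, 2.1]
finger_gap: 0.716
gripper_force: 33.3
```

```bash
python3 - <<'E'
from h import *
report()
m=cams.camera_model("wrist");im=cams.snapshot("wrist")
cv2.imwrite("pics/w5.png",cv2.resize(im[0:300,56:456,::-1],(800,600),interpolation=cv2.INTER_CUBIC))
E
```

```text
t 21.65 tcp [0.5396 0.0276 0.1029] rv [ 15.72 161.28  -2.5 ] F [ 2.01 -0.41  2.15] gap 0.716 gf 33.3
tilt/yaw [-1.120e+01 -1.803e+01  1.000e-02] cc [0.5266 0.0301 0.1089] lip in slot mm [-10.9   1.1  -3.1] Fb [ 2.1 -0.   2.1]
```

View pics/w5.png

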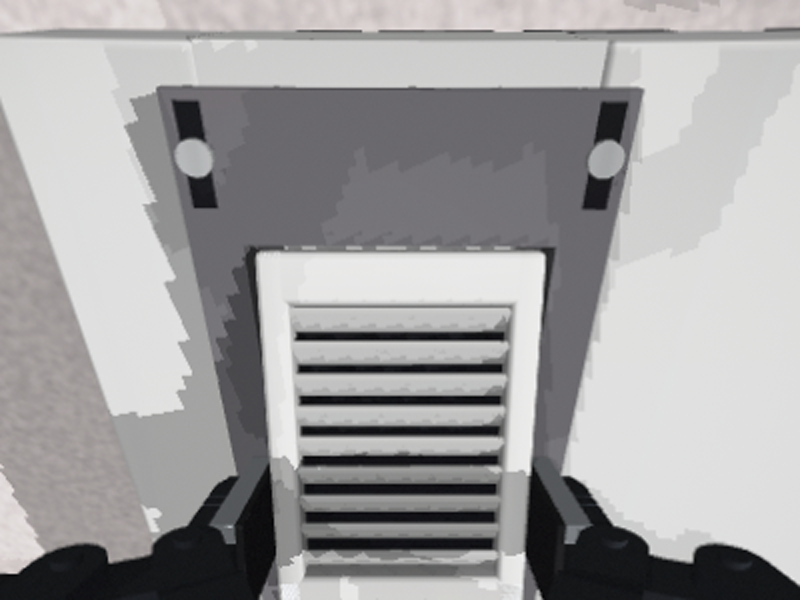

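The lip is in the slot. The plate front edge at row 250 is against the slot edge, square, with even side gaps (x 248–257 and 545–555). Next I'll pivot down about the lip to about 13° with the cover still held.

```bash
python3 - <<'E'
from h import *
s=sensors.sense();Rc,c,l=cover(s)
Rn=R.from_euler('ZYX',[-11.2,-13,0],degrees=True);Rt=Rn*REL.inv()
l2=l+.0008*XB; t=l2-Rn.apply([-.065,0,-.002])-Rt.apply(pc)
print("move",(t-s["tcp_pos"])/.025,"rot",(Rt*R.from_quat(s["tool_rot"]).inv()).as_rotvec(degrees=True)/30)
E
```

```text
move [ 0.07518428 -0.01488064 -0.26308945] rot [ 3.20984053e-02  1.64307759e-01 -6.85734872e-05]
```

Call:
move_arm:
  targets:
    - {"dx": 0.015, "dy": -0.003, "dz": -0.05, "rx": 0.0064, "ry": 0.0328, "rz": 0}
    - {"dx": 0.015, "dy": -0.003, "dz": -0.05, "rx": 0.0064, "ry": 0.0328, "rz": 0}
    - {"dx": 0.015, "dy": -0.003, "dz": -0.05, "rx": 0.0064, "ry": 0.0328, "rz": 0}
    - {"dx": 0.015, "dy": -0.003, "dz": -0.05, "rx": 0.0064, "ry": 0.0328, "rz": 0}
    - {"dx": 0.015, "dy": -0.003, "dz": -0.05, "rx": 0.0064, "ry": 0.0328, "rz": 0}
    - {"dx": 0, "dy": 0, "dz": 0, "rx": 0, "ry": 0, "rz": 0}
    - {"dx": 0, "dy": 0, "dz": 0, "rx": 0, "ry": 0, "rz": 0}
    - {"dx": 0, "dy": 0, "dz": 0, "rx": 0, "ry": 0, "rz": 0}
    - {"dx": 0, "dy": 0, "dz": 0, "rx": 0, "ry": 0, "rz": 0}
    - {"dx": 0, "dy": 0, "dz": 0, "rx": 0, "ry": 0, "rz": 0}

```text
t: 22.95
tcp_pos: [0.541, 0.0273, 0.0966]
tool_rot: [0.096, 0.989, -0.011, 0.112]
force: [2.5, -0.2, 5.7]
finger_gap: 0.711
gripper_force: 33.6
```

```bash
python3 - <<'E'
from h import *
report()
E
```

```text
t 22.95 tcp [0.541  0.0273 0.0966] rv [ 16.2  166.34  -1.86] F [ 2.52 -0.22  5.71] gap 0.711 gf 33.6
tilt/yaw [-11.19 -12.93  -0.  ] cc [0.5286 0.0297 0.1037] lip in slot mm [-10.5   1.1  -2.7] Fb [2.5 0.3 5.7]
```

Call:
move_arm:
  targets:
    - {"dx": 0, "dy": 0, "dz": 0, "rx": 0, "ry": 0, "rz": 0}
    - {"dx": 0, "dy": 0, "dz": 0, "rx": 0, "ry": 0, "rz": 0}
    - {"dx": 0, "dy": 0, "dz": 0, "rx": 0, "ry": 0, "rz": 0}
    - {"dx": 0, "dy": 0, "dz": 0, "rx": 0, "ry": 0, "rz": 0}
    - {"dx": 0, "dy": 0, "dz": 0, "rx": 0, "ry": 0, "rz": 0}
    - {"dx": 0, "dy": 0, "dz": 0.2, "rx": 0, "ry": 0, "rz": 0}
    - {"dx": 0, "dy": 0, "dz": 0.8, "rx": 0.0167, "ry": 0.0853, "rz": 0}
    - {"dx": 0, "dy": 0, "dz": 1, "rx": 0.0167, "ry": 0.0853, "rz": 0}
    - {"dx": 0.5, "dy": -0.1, "dz": 0.5, "rx": 0.0167, "ry": 0.0853, "rz": 0}
    - {"dx": 0.7, "dy": -0.14, "dz": 0, "rx": 0.0167, "ry": 0.0853, "rz": 0}
  claw: 95

```text
t: 24.2
tcp_pos: [0.572, 0.0213, 0.1611]
tool_rot: [0.097, 0.995, -0.002, 0.023]
force: [0.5, -0.8, -0.0]
finger_gap: 0.95
gripper_force: 0.0
```

Call:
move_arm:
  targets:
    - {"dx": 0, "dy": 0, "dz": 0, "rx": 0.0167, "ry": 0.0853, "rz": 0}
    - {"dx": 0, "dy": 0, "dz": 0, "rx": 0, "ry": 0, "rz": 0}
    - {"dx": 0, "dy": 0, "dz": 0, "rx": 0, "ry": 0, "rz": 0}
    - {"dx": 0, "dy": 0, "dz": 0, "rx": 0, "ry": 0, "rz": 0}
    - {"dx": 0, "dy": 0, "dz": 0, "rx": 0, "ry": 0, "rz": 0}
    - {"dx": 0, "dy": 0, "dz": 0, "rx": 0, "ry": 0, "rz": 0}
    - {"dx": 0, "dy": 0, "dz": 0, "rx": 0, "ry": 0, "rz": 0}
    - {"dx": 0, "dy": 0, "dz": 0, "rx": 0, "ry": 0, "rz": 0}
    - {"dx": 0, "dy": 0, "dz": 0, "rx": 0, "ry": 0, "rz": 0}
    - {"dx": 0, "dy": 0, "dz": 0, "rx": 0, "ry": 0, "rz": 0}
  claw: 0

```text
t: 25.45
tcp_pos: [0.5712, 0.0213, 0.159]
tool_rot: [0.097, 0.995, -0.0, -0.001]
force: [-0.3, -0.0, 0.1]
finger_gap: 0.001
gripper_force: 0.0
```

```bash
python3 - <<'E'
from h import *
s=st();print(R.from_quat(s["tool_rot"]).as_matrix()[:,2])
m=cams.camera_model("wrist");im=cams.snapshot("wrist")
cv2.imwrite("pics/w6.png",cv2.resize(im[:,:,::-1],(800,600),interpolation=cv2.INTER_CUBIC))
b=MOUTH+(-.0013)*XB+.0011*YBv+.057*XB; b[2]=.096-.002
for z in(.0085,):
  P=[b+x*XB+y*YBv+[0,0,z] for x,y in [(-.0525,.031),(-.0525,-.031),(.055,-.031),(.055,.031),(.043,0)]]
  print(np.round(proj(m,P)/.64,0).tolist())
t=b+.043*XB+[0,0,.0085]; print("pad",t,(t-s["tcp_pos"])/.025)
E
```

```text
t 25.45 tcp [0.5712 0.0213 0.159 ] rv [-1.7450e+01 -1.7909e+02  4.0000e-02] F [-0.25 -0.04  0.06] gap 0.001 gf 0.0
[-1.10303952e-03 -2.84634872e-04 -9.99999351e-01]
[[475.0, 113.0], [325.0, 113.0], [335.0, 354.0], [464.0, 354.0], [400.0, 331.0]]
pad [0.57403393 0.02070812 0.1025    ] [ 0.1128602  -0.0218525  -2.26133341]
```

View pics/w6.png

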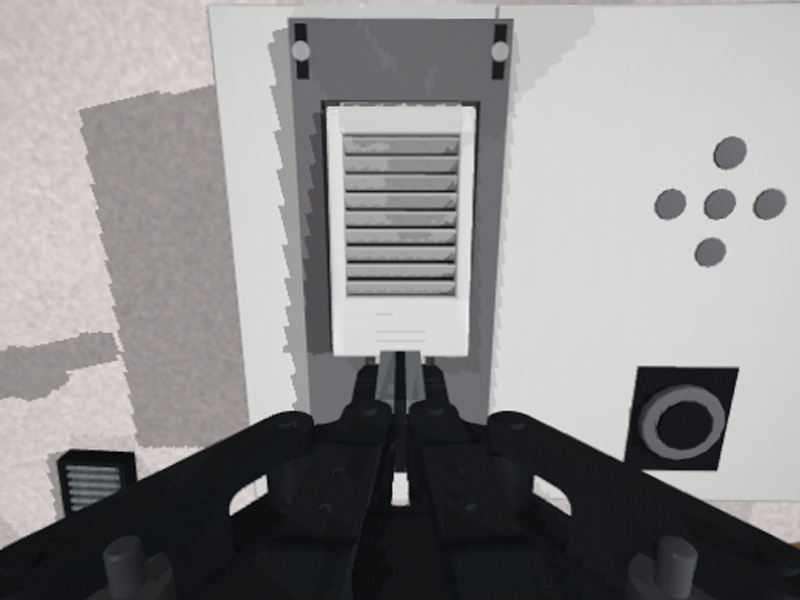

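The wrist view shows the cover lying in the bay with its front edge at row 105, even side gaps, and the ribbed pad at (400,330). The tab end rests on the catch. Next I'll press the pad with the shut fingers.

Call:
move_arm:
  targets:
    - {"dx": 0.11, "dy": -0.02, "dz": -0.6, "rx": 0, "ry": 0, "rz": 0}
    - {"dx": 0, "dy": 0, "dz": -0.6, "rx": 0, "ry": 0, "rz": 0}
    - {"dx": 0, "dy": 0, "dz": -0.4, "rx": 0, "ry": 0, "rz": 0}
    - {"dx": 0, "dy": 0, "dz": -0.1, "rx": 0, "ry": 0, "rz": 0}
    - {"dx": 0, "dy": 0, "dz": -0.04, "rx": 0, "ry": 0, "rz": 0}
    - {"dx": 0, "dy": 0, "dz": -0.04, "rx": 0, "ry": 0, "rz": 0}
    - {"dx": 0, "dy": 0, "dz": -0.04, "rx": 0, "ry": 0, "rz": 0}
    - {"dx": 0, "dy": 0, "dz": -0.04, "rx": 0, "ry": 0, "rz": 0}
    - {"dx": 0, "dy": 0, "dz": 0, "rx": 0, "ry": 0, "rz": 0}
    - {"dx": 0, "dy": 0, "dz": 0, "rx": 0, "ry": 0, "rz": 0}

```text
t: 26.75
tcp_pos: [0.5743, 0.0207, 0.1128]
tool_rot: [0.097, 0.995, -0.0, -0.0]
force: [-0.5, -0.4, 1.5]
finger_gap: -0.001
gripper_force: 0.9
```

Call:
move_arm:
  targets:
    - {"dx": 0, "dy": 0, "dz": -0.03, "rx": 0, "ry": 0, "rz": 0}
    - {"dx": 0, "dy": 0, "dz": -0.03, "rx": 0, "ry": 0, "rz": 0}
    - {"dx": 0, "dy": 0, "dz": -0.03, "rx": 0, "ry": 0, "rz": 0}
    - {"dx": 0, "dy": 0, "dz": -0.03, "rx": 0, "ry": 0, "rz": 0}
    - {"dx": 0, "dy": 0, "dz": 0, "rx": 0, "ry": 0, "rz": 0}
    - {"dx": 0, "dy": 0, "dz": 0, "rx": 0, "ry": 0, "rz": 0}
    - {"dx": 0, "dy": 0, "dz": 0, "rx": 0, "ry": 0, "rz": 0}
    - {"dx": 0, "dy": 0, "dz": 0, "rx": 0, "ry": 0, "rz": 0}
    - {"dx": 0, "dy": 0, "dz": 0, "rx": 0, "ry": 0, "rz": 0}
    - {"dx": 0, "dy": 0, "dz": 0, "rx": 0, "ry": 0, "rz": 0}

```text
t: 28.0
tcp_pos: [0.574, 0.0208, 0.1096]
tool_rot: [0.097, 0.995, -0.0, -0.0]
force: [1.8, -0.7, 2.9]
finger_gap: -0.001
gripper_force: 1.5
```

Call:
move_arm:
  targets:
    - {"dx": 0, "dy": 0, "dz": -0.03, "rx": 0, "ry": 0, "rz": 0}
    - {"dx": 0, "dy": 0, "dz": -0.03, "rx": 0, "ry": 0, "rz": 0}
    - {"dx": 0, "dy": 0, "dz": -0.03, "rx": 0, "ry": 0, "rz": 0}
    - {"dx": 0, "dy": 0, "dz": -0.03, "rx": 0, "ry": 0, "rz": 0}
    - {"dx": 0, "dy": 0, "dz": 0, "rx": 0, "ry": 0, "rz": 0}
    - {"dx": 0, "dy": 0, "dz": 0, "rx": 0, "ry": 0, "rz": 0}
    - {"dx": 0, "dy": 0, "dz": 0, "rx": 0, "ry": 0, "rz": 0}
    - {"dx": 0, "dy": 0, "dz": 0, "rx": 0, "ry": 0, "rz": 0}
    - {"dx": 0, "dy": 0, "dz": 0, "rx": 0, "ry": 0, "rz": 0}
    - {"dx": 0, "dy": 0, "dz": 0, "rx": 0, "ry": 0, "rz": 0}

```text
t: 29.25
tcp_pos: [0.5739, 0.0208, 0.1066]
tool_rot: [0.097, 0.995, -0.0, -0.001]
force: [-0.3, -0.1, 0.4]
finger_gap: -0.001
gripper_force: 0.0
```

Call:
move_arm:
  targets:
    - {"dx": 0, "dy": 0, "dz": -0.02, "rx": 0, "ry": 0, "rz": 0}
    - {"dx": 0, "dy": 0, "dz": -0.02, "rx": 0, "ry": 0, "rz": 0}
    - {"dx": 0, "dy": 0, "dz": -0.02, "rx": 0, "ry": 0, "rz": 0}
    - {"dx": 0, "dy": 0, "dz": -0.02, "rx": 0, "ry": 0, "rz": 0}
    - {"dx": 0, "dy": 0, "dz": 0, "rx": 0, "ry": 0, "rz": 0}
    - {"dx": 0, "dy": 0, "dz": 0, "rx": 0, "ry": 0, "rz": 0}
    - {"dx": 0, "dy": 0, "dz": 0, "rx": 0, "ry": 0, "rz": 0}
    - {"dx": 0, "dy": 0, "dz": 0, "rx": 0, "ry": 0, "rz": 0}
    - {"dx": 0, "dy": 0, "dz": 0, "rx": 0, "ry": 0, "rz": 0}
    - {"dx": 0, "dy": 0, "dz": 0, "rx": 0, "ry": 0, "rz": 0}

```text
t: 30.5
tcp_pos: [0.5739, 0.0208, 0.1046]
tool_rot: [0.097, 0.995, -0.0, -0.001]
force: [0.4, 0.6, -0.7]
finger_gap: 0.001
gripper_force: 0.0
```

Call:
move_arm:
  targets:
    - {"dx": 0, "dy": 0, "dz": -0.02, "rx": 0, "ry": 0, "rz": 0}
    - {"dx": 0, "dy": 0, "dz": -0.02, "rx": 0, "ry": 0, "rz": 0}
    - {"dx": 0, "dy": 0, "dz": -0.02, "rx": 0, "ry": 0, "rz": 0}
    - {"dx": 0, "dy": 0, "dz": -0.02, "rx": 0, "ry": 0, "rz": 0}
    - {"dx": 0, "dy": 0, "dz": 0, "rx": 0, "ry": 0, "rz": 0}
    - {"dx": 0, "dy": 0, "dz": 0, "rx": 0, "ry": 0, "rz": 0}
    - {"dx": 0, "dy": 0, "dz": 0, "rx": 0, "ry": 0, "rz": 0}
    - {"dx": 0, "dy": 0, "dz": 0, "rx": 0, "ry": 0, "rz": 0}
    - {"dx": 0, "dy": 0, "dz": 0, "rx": 0, "ry": 0, "rz": 0}
    - {"dx": 0, "dy": 0, "dz": 0, "rx": 0, "ry": 0, "rz": 0}

```text
t: 31.75
tcp_pos: [0.574, 0.0208, 0.1042]
tool_rot: [0.097, 0.995, -0.0, -0.0]
force: [-2.6, 0.1, 10.3]
finger_gap: 0.004
gripper_force: 5.2
```

The catch let go after a few newtons, and the cover then met a firm stop at about 10 N, so it is home. I'll lift off and check.

Call:
move_arm:
  targets:
    - {"dx": 0, "dy": 0, "dz": 0.2, "rx": 0, "ry": 0, "rz": 0}
    - {"dx": 0, "dy": 0, "dz": 0.8, "rx": 0, "ry": 0, "rz": 0}
    - {"dx": 0.2, "dy": 0, "dz": 1, "rx": 0, "ry": 0, "rz": 0}
    - {"dx": 0.6, "dy": 0, "dz": 1, "rx": 0, "ry": 0, "rz": 0}
    - {"dx": 0.8, "dy": 0, "dz": 0, "rx": 0, "ry": 0, "rz": 0}
    - {"dx": 0.8, "dy": 0, "dz": 0, "rx": 0, "ry": 0, "rz": 0}
    - {"dx": 0, "dy": 0, "dz": 0, "rx": 0, "ry": 0, "rz": 0}
    - {"dx": 0, "dy": 0, "dz": 0, "rx": 0, "ry": 0, "rz": 0}
    - {"dx": 0, "dy": 0, "dz": 0, "rx": 0, "ry": 0, "rz": 0}
    - {"dx": 0, "dy": 0, "dz": 0, "rx": 0, "ry": 0, "rz": 0}

```text
t: 33.0
tcp_pos: [0.6333, 0.0208, 0.1776]
tool_rot: [0.097, 0.995, -0.0, -0.001]
force: [-0.2, -0.5, 0.6]
finger_gap: 0.001
gripper_force: 0.0
```

```bash
python3 - <<'E'
from h import *
s=st()
m=cams.camera_model("wrist");im=cams.snapshot("wrist");sd=cams.snapshot("side")
b=MOUTH+(-.0013)*XB+.0011*YBv+.057*XB; b[2]=.094
P=[b+x*XB+y*YBv+[0,0,.0085] for x,y in [(-.0525,.031),(-.0525,-.031),(.055,-.031),(.055,.031)]]
q=proj(m,P);print(((q-[136,0])*2.5).round().tolist())
A=cv2.resize(im[0:240,136:376,::-1],(600,600),interpolation=cv2.INTER_CUBIC)
B=cv2.resize(sd[165:235,240:340-40,::-1],(200,233),interpolation=cv2.INTER_CUBIC)
B=np.vstack([B,np.zeros((367,200,3),np.uint8)])
cv2.imwrite("pics/w7.png",np.hstack([A,B]))
E
```

```text
t 33.0 tcp [0.6333 0.0208 0.1776] rv [-1.7450e+01 -1.7906e+02  4.0000e-02] F [-0.24 -0.55  0.55] gap 0.001 gf 0.0
[[375.0, -66.0], [135.0, -66.0], [158.0, 355.0], [364.0, 355.0]]
```

View pics/w7.png

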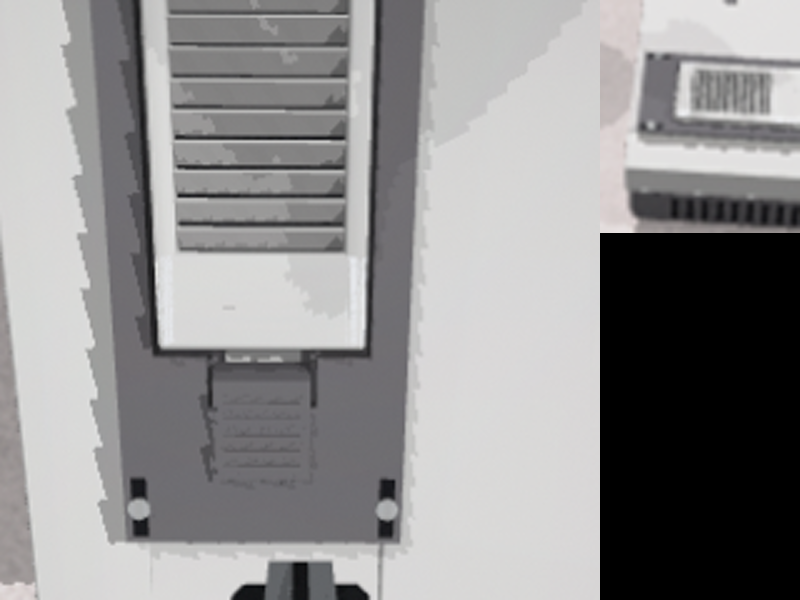

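The close view shows the cover flat and centred in the bay. The plate end is at row 349 and the bay end at row 354. The catch nose edge at row 363 is at its rest distance of about 2.5–3 mm, over the tab at (262,357). Nothing is touching the robot, so I'll hand it in.

```bash
python3 -c "
from station import order
print(order.sign_off())"
```

```text
the job is handed in; nothing more can be done
None
```

I refitted the cover and handed the job in at about 33 s of 51: lip hooked while tilted, catch snapped over the tab, cover flat and home in the last picture; the sign-off returned no verdict.

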